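# Make up two blade-guide spares kits for the band saw

### The arm

A 6-joint arm with a two-finger parallel gripper is mounted at the origin on the work surface. World frame = base frame: x ahead of the robot, y to its left, z up, the work surface at z = 0. Lengths are in m, angles in rad, forces in N, time in s.
With the tool pointing down it reaches from about 0.375 to 0.9 m from the base axis. Payload 3.1 kg.
Tool frame: the origin (TCP) lies midway between the tips of the shut fingers; the grasp point (between the pads) lies 19 mm behind it; x points along the fingers, z is the direction in which the jaws open and shut, and the axes are right-handed (so a half turn about x gives the same grasp; the last joint's range is limited). The gripper opens to 85 mm and grips with 20 to 120 N. Pads are 22 mm wide; open, the fingers measure 114 mm over their backs; the gripper's body (76 mm by 85 mm) begins 54 mm behind the grasp point. The pads swing forward as they close: fully open they stand 13 mm farther back than shut.
Start: joints at [-1.421, 0.527, 1.433, -0, 1.181, -0.178], TCP at [0.202, -0.591, 0.231] pointing down, gripper open.
Joint ranges: [-3.08, 3.08], [-0.75, 2.2], [0.22, 2.44], [-1.43, 4.57], [0, 2.65], [-2.85, 2.85]. Speed limits (rad/s): [2.79, 2.79, 3.14, 3.14, 3.14, 3.14].

### API

Orientations are given as a unit quaternion [x, y, z, w].
In Python, from station import status, snapshot, camera_params, ticket gives the robot as it stands.
- The arm moves only by the tool arm_command, never from a script. Its argument "series" is a list that holds one entry, the list of rows, each a list of 4 numbers: the shift along the tool's x, y, z in mm, then the turn about the tool's x in rad. A call has 1 to 10 rows; each row shifts and turns the commanded pose from where the row before left it, along the tool's axes as they then stand; what a row does not reach is not made up. A row lasts 1/10 s, in which the tool goes at most 50 mm and 8.59 degrees, less where a joint would pass 70% of its speed; a pose out of reach is approached as far as the arm can. A call is refused whole if a number of a shift passes 50 or a number of a turn 0.15, either way. A call with a gripper value outside its range is refused whole. "jaw" is the opening in per cent of the stroke, from 0 (shut) to 100 (fully open), set as the call begins (left out, the last holds). The fingers move at their own pace and stop on an object; "force" is the grip in N (left out, the last holds). Time passes only in rows, so rows that do not move let the fingers close. It gives the time, the measured TCP pose, the force and the opening at its end, in the units of the state.
- status.sense(): the state, without advancing time (a new reading comes with each control period).
- snapshot(name): name is "scene" or "top" or "wrist"; returns the picture (480x640x3 uint8, red, green, blue); there is no depth.
- camera_params(name): a dict with "fovy" (degrees; the focal length in pixels is half the picture's height over the tangent of half this angle, whatever the lens; pixels are square), "cx", "cy" (the principal point, pixels), "k1" (the pictures are not rectified: a ray, as slopes to the right and down, at radius r is drawn at 1 + k1 r^2 times it, then the intrinsics apply), "extrinsics" (4x4, takes a point from camera to world coordinates); the wrist camera has in their place "mount" (4x4, takes a point from camera to tool coordinates, whose origin is the TCP and whose axes are the tool frame's). Camera axes: x right, y down, z forward; pixel columns grow to the right and rows downward; lengths in m; the calibration is good to about 2 mm. A picture is of the moment at which its call begins: read the wrist's pose just before it. camera_params takes no time and is no camera call.
- ticket.sign_off(): hands the job in, once; it reports no verdict.
The state is a dict: "t": time; "q": joint angles; "qd": joint speeds; "tau": joint torques, N m; "tcp_pos": TCP position; "tool_rot": TCP orientation; "force": force on the tool from outside, world axes, zero at the start; "ft_torque": the same for the moment, N m; "finger_gap": opening from 0.0 (shut) to 1.0 (fully open).
Only numpy, scipy, OpenCV 4.12 (cv2) and the standard library are available. Lean on these libraries where they do the work, as an engineer would, in place of code of your own. Each camera call takes 0.05 s, during which the arm holds its last target. There are 200 camera calls.

### The job

Make up the two spares kits for the band saw from the stock on the bench: the red tray gets the steel guide roller, the brown hardwood block and the brass bush; the yellow tray gets the black block and the red knob. Stand each part upright on the floor of a compartment, one part to a compartment (any compartment of the right tray), and let go of it. Leave the white block and the green tin where they stand.

Things in the scene. Friction and masses are not known exactly. Their poses are not given: they have to be found in the camera images.
- red_tray: Red plastic tray, 226 x 78 mm, with three square compartments in a row, 70 x 70 mm inside, centres at x = -74, 0 and +74 mm, y = 0. Walls 4 mm thick, 16 mm tall overall; floor 4 mm thick, so walls rise 12 mm above it. Origin: centre of its underside, on the bench; x along its length, z up. Fixed; left or right of the stock, turned a little.
- yellow_tray: Yellow plastic tray, 152 x 78 mm, with two square compartments in a row, 70 x 70 mm inside, centres at x = -37 and +37 mm, y = 0. Walls 4 mm thick, 16 mm tall overall; floor 4 mm thick, so walls rise 12 mm above it. Origin: centre of its underside, on the bench; x along its length, z up. Fixed; left or right of the stock, turned a little.
- guide_roller: Steel guide roller: bright steel cylinder, 46 mm diameter, 46 mm tall, with a dark ring and a small dark bore on its top; 0.4 kg. Origin: centre of its underside; z axis up. Starts upright on the bench in the stock group (3 by 3, mixed up, centres about 105 mm apart, gaps 25 mm or more).
- hardwood_block: Brown hardwood guide block, 50 x 36 x 46 mm tall, with a thin sawn line along the middle of its top, parallel to its 50 mm side. 50 mm along its x axis, 36 mm along y; turned at random. Origin: centre of its underside; z axis up. Starts upright on the bench in the stock group (3 by 3, mixed up, centres about 105 mm apart, gaps 25 mm or more).
- brass_bush: Brass bush: yellow metal tube standing on end, 44 mm outside diameter, 26 mm bore right through, 46 mm tall; 0.3 kg. Origin: centre of its underside; z axis up. Starts upright on the bench in the stock group (3 by 3, mixed up, centres about 105 mm apart, gaps 25 mm or more).
- black_block: Black plastic guide block, 50 x 36 x 46 mm tall, with a thin sawn line along the middle of its top, parallel to its 50 mm side. 50 mm along its x axis, 36 mm along y; turned at random. Origin: centre of its underside; z axis up. Starts upright on the bench in the stock group (3 by 3, mixed up, centres about 105 mm apart, gaps 25 mm or more).
- red_knob: Red clamping knob: red round head, 46 mm diameter, from 12 to 46 mm height, on a steel foot 40 mm in diameter and 12 mm high; a small steel dot on top. Origin: centre of its underside; z axis up. Starts upright on the bench in the stock group (3 by 3, mixed up, centres about 105 mm apart, gaps 25 mm or more).
- white_block: White plastic guide block, 50 x 36 x 46 mm tall, with a thin sawn line along the middle of its top, parallel to its 50 mm side. 50 mm along its x axis, 36 mm along y; turned at random. Not wanted in either kit: to be left alone. Origin: centre of its underside; z axis up. Starts upright on the bench in the stock group (3 by 3, mixed up, centres about 105 mm apart, gaps 25 mm or more).
- green_tin: Green round tin with a white paper band, 46 mm diameter, 46 mm tall. Not wanted in either kit: to be left alone. The stock group also holds a dark hex nut (40 mm across) and a carton (42 x 42 x 32 mm). Origin: centre of its underside; z axis up. Starts upright on the bench in the stock group (3 by 3, mixed up, centres about 105 mm apart, gaps 25 mm or more).
Things that resemble listed ones, but are neither listed nor needed, are in the scene too. What is shaped like the hardwood_block but blue or purple is not meant.

How it is judged:
At the end, for the whole second after the job is handed in: All five parts stand in compartments of their own trays: origin within 18 mm of a compartment's centre along the tray's x and y, underside within 4 mm of the floor's height, upright within 0.1 rad, at rest, released; white block and green tin within 30 mm of their starts ((x of guide_roller in the frame of red_tray between -0.092 and -0.056 m or x of guide_roller in the frame of red_tray between -0.018 and 0.018 m or x of guide_roller in the frame of red_tray between 0.056 and 0.092 m) and y of guide_roller in the frame of red_tray between -0.018 and 0.018 m and z of guide_roller in the frame of red_tray between 0 and 0.008 m and angle between each of guide_roller, hardwood_block, brass_bush, black_block, red_knob's own z axis and vertical below 0.1 rad and linear speed of each of guide_roller, hardwood_block, brass_bush, black_block, red_knob below 0.02 m/s and angular speed of each of guide_roller, hardwood_block, brass_bush, black_block, red_knob below 0.2 rad/s and contact force between the fingers and guide_roller below 0.1 N and (x of hardwood_block in the frame of red_tray between -0.092 and -0.056 m or x of hardwood_block in the frame of red_tray between -0.018 and 0.018 m or x of hardwood_block in the frame of red_tray between 0.056 and 0.092 m) and y of hardwood_block in the frame of red_tray between -0.018 and 0.018 m and z of hardwood_block in the frame of red_tray between 0 and 0.008 m and contact force between the fingers and hardwood_block below 0.1 N and (x of brass_bush in the frame of red_tray between -0.092 and -0.056 m or x of brass_bush in the frame of red_tray between -0.018 and 0.018 m or x of brass_bush in the frame of red_tray between 0.056 and 0.092 m) and y of brass_bush in the frame of red_tray between -0.018 and 0.018 m and z of brass_bush in the frame of red_tray between 0 and 0.008 m and contact force between the fingers and brass_bush below 0.1 N and (x of black_block in the frame of yellow_tray between -0.055 and -0.019 m or x of black_block in the frame of yellow_tray between 0.019 and 0.055 m) and y of black_block in the frame of yellow_tray between -0.018 and 0.018 m and z of black_block in the frame of yellow_tray between 0 and 0.008 m and contact force between the fingers and black_block below 0.1 N and (x of red_knob in the frame of yellow_tray between -0.055 and -0.019 m or x of red_knob in the frame of yellow_tray between 0.019 and 0.055 m) and y of red_knob in the frame of yellow_tray between -0.018 and 0.018 m and z of red_knob in the frame of yellow_tray between 0 and 0.008 m and contact force between the fingers and red_knob below 0.1 N and distance of each of white_block, green_tin from where it was at the start of the episode below 0.03 m); the robot touches nothing.
It fails at once if the white block or the green tin is moved more than 30 mm or tipped over (distance of any of white_block, green_tin from where it was at the start of the episode above 0.03 m or angle between any of white_block, green_tin's own z axis and vertical above 0.5 rad).
It also fails if it takes over 125 s, if anything falls off the work surface, if the arm or the gripper's body presses on something with over 40 N, if the wrist force passes 120 N, or if a joint passes its speed limit or range.

## Working session

There is one attempt and no reset: what is moved stays moved. The work goes in short steps, Python scripts to look and compute and a tool call to move; the robot and the scene stay as the last step left them, time stands still between calls to the robot, and variables do not carry over. Pictures are saved under pics/ and viewed, about 12 in all and at most 16, crops included, and the job is handed in when it is done.

Besides the shell and the picture viewer there is one more tool, called after ">>>" as name(argument=value, ...), one argument or row to a line, values as JSON. arm_command: Moves the arm, as the interface text tells. Its arguments: {"type":"object","properties":{"series":{"type":"array"},"jaw":{"type":"number"},"force":{"type":"number"}},"required":["series"]}

```bash
mkdir -p pics; ls
python3 - <<'E'
from station import status,snapshot,camera_params
import cv2
print(status.sense())
for n in("top","scene","wrist"):
    im=snapshot(n); cv2.imwrite(f"pics/{n}0.png",im[:,:,::-1]); print(n,camera_params(n))
E
```

```text
pics
{'t': 0.0, 'q': array([-1.42048821e+00,  5.28464001e-01,  1.43395066e+00,  5.59351282e-06,
        1.18140652e+00, -1.78499028e-01]), 'qd': array([ 0.00127857,  0.00103222, -0.00087877, -0.00027017, -0.00021588,
       -0.00274141]), 'tau': array([ 2.11743627e-04, -4.42341936e+01, -1.78027886e+01, -3.83642771e-05,
        8.38947482e-03, -2.24939832e-06]), 'tcp_pos': array([ 0.20173817, -0.59075996,  0.23031959]), 'tool_rot': array([ 0.41199265,  0.57563718, -0.41086024,  0.57454135]), 'force': array([ 0.49014956,  0.4613352 , -0.59318679]), 'ft_torque': array([-0.03306014,  0.00548272,  0.01599595]), 'finger_gap': 0.996812046405009}
top {'fovy': 55.31185336526355, 'cx': 313.61881116967976, 'cy': 231.2549315719673, 'k1': -0.012363133724627993, 'extrinsics': array([[-0.01563407, -0.98477726,  0.17311652,  0.44267635],
       [-0.99953065,  0.01995445,  0.02324419, -0.01423324],
       [-0.02634479, -0.17267187, -0.98462702,  0.8632647 ],
       [ 0.        ,  0.        ,  0.        ,  1.        ]])}
scene {'fovy': 48.11584186221397, 'cx': 322.00400163219246, 'cy': 240.76310858170936, 'k1': -0.0465278852272893, 'extrinsics': array([[-0.80235456,  0.47140269, -0.36606922,  0.97857918],
       [ 0.59663182,  0.64998146, -0.47069584,  0.51482415],
       [ 0.01605092, -0.5960735 , -0.80276943,  0.91309075],
       [ 0.        ,  0.        ,  0.        ,  1.        ]])}
wrist {'fovy': 65.39413104355968, 'cx': 321.1538983179507, 'cy': 238.91999135686154, 'k1': -0.01745833664189425, 'mount': array([[ 6.55833947e-04, -2.98897284e-01,  9.54285064e-01,
        -1.42378174e-01],
       [ 8.29217672e-04, -9.54284779e-01, -2.98897765e-01,
         7.76367847e-02],
       [ 9.99999441e-01,  9.87337340e-04, -3.78001442e-04,
         8.69648696e-04],
       [ 0.00000000e+00,  0.00000000e+00,  0.00000000e+00,
         1.00000000e+00]])}
```

View pics/top0.png

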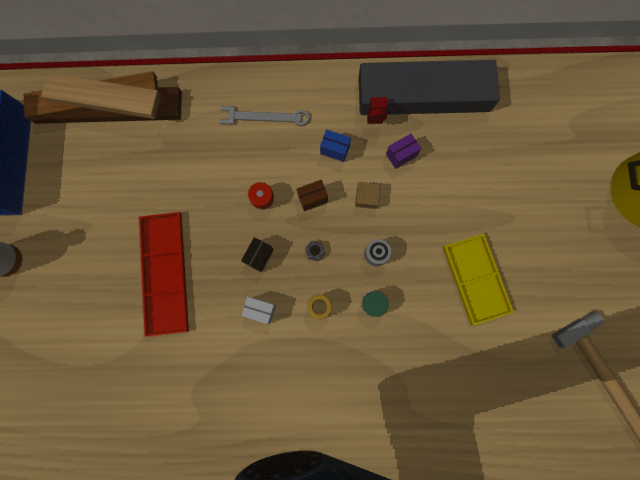

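View pics/scene0.png

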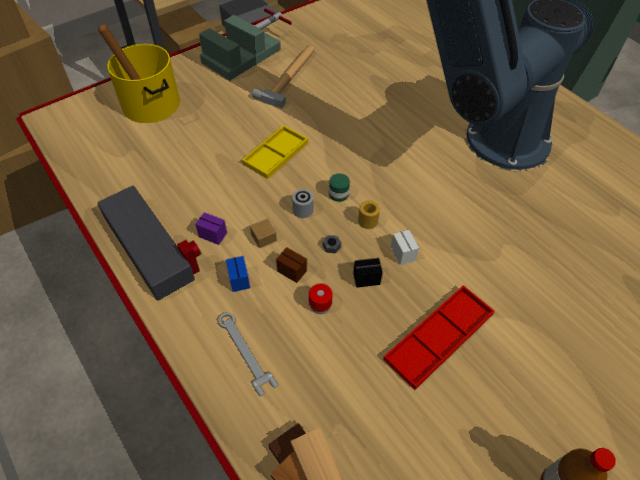

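Top view: knob (260,194), hardwood (312,195), carton (368,194), black (257,254), nut (316,250), roller (377,252), white (258,310), bush (319,306), tin (375,303). The red tray is at (164,274) and the yellow tray at (479,279). The blue (335,145) and purple (403,150) blocks are decoys behind the group. I'll measure poses by fitting projected silhouettes to colour masks.

```bash
cat > h.py <<'E'
import numpy as np,cv2
from scipy.spatial.transform import Rotation as R
from scipy.optimize import minimize
from station import status,snapshot,camera_params
def proj(name,P,T=None,c=None):
    c=c or camera_params(name); T=c["extrinsics"] if T is None else T
    p=(np.asarray(P)-T[:3,3])@T[:3,:3]; s=p[:,:2]/p[:,2:]
    f=240/np.tan(np.radians(c["fovy"]/2)); s=s*(1+c["k1"]*(s**2).sum(1,keepdims=True))
    return s*f+[c["cx"],c["cy"]]
def unproj(name,uv,z,T=None,c=None):
    c=c or camera_params(name); T=c["extrinsics"] if T is None else T
    f=240/np.tan(np.radians(c["fovy"]/2)); d=(np.asarray(uv,float)-[c["cx"],c["cy"]])/f; s=d.copy()
    for _ in range(5): s=d/(1+c["k1"]*(s**2).sum())
    r=T[:3,:3]@[s[0],s[1],1]; o=T[:3,3]; return o+r*(z-o[2])/r[2]
def toolT(st):
    T=np.eye(4); T[:3,:3]=R.from_quat(st["tool_rot"]).as_matrix(); T[:3,3]=st["tcp_pos"]; return T
def shape(kind,p):
    if kind=="cyl":
        a=np.arange(0,6.28,.2); xy=.023*np.c_[np.cos(a),np.sin(a)]+p[:2]; h=.046
    else:
        L,W,h=kind; c,s=np.cos(p[2]),np.sin(p[2])
        xy=np.array([[1,1],[1,-1],[-1,-1],[-1,1]])*[L/2,W/2]@np.array([[c,s],[-s,c]])+p[:2]
    return np.vstack([np.c_[xy,0*xy[:,0]],np.c_[xy,0*xy[:,0]+h]])
def fit(name,mask,kind,p0,T=None,c=None,tops=False):
    c=c or camera_params(name)
    def cost(p):
        pts=proj(name,shape(kind,p),T,c); n=len(pts)//2
        if tops: pts=pts[n:]
        m=np.zeros(mask.shape,np.uint8)
        cv2.fillConvexPoly(m,(cv2.convexHull(pts.astype(np.float32))*16).astype(np.int32),1,shift=4)
        a=(m&mask).sum(); return 1-a/max(1,(m|mask).sum())
    best=None
    for y in ([0] if kind=="cyl" else np.arange(0,np.pi,np.pi/8)):
        q=np.array([*p0[:2],y]); sim=np.vstack([q,q+[.01,0,0],q+[0,.01,0],q+[0,0,.25]])
        r=minimize(cost,q,method="Nelder-Mead",options=dict(initial_simplex=sim,xatol=1e-4,fatol=1e-4))
        if best is None or r.fun<best.fun: best=r
    return best.x,1-best.fun
E
cat > m.py <<'E'
from h import *
im=cv2.imread("pics/top0.png"); hsv=cv2.cvtColor(im,cv2.COLOR_BGR2HSV); H,S,V=[hsv[:,:,i].astype(int) for i in range(3)]
blk=(.05,.036,.046)
red=((H<5)|(H>174))&(S>190)&(V>70)
items=dict(red_tray=((164,274),red,(.226,.078,.016)),yellow_tray=((479,279),(H>24)&(H<34)&(S>190)&(V>90),(.152,.078,.016)),
 knob=((260,194),red,"cyl"),hardwood=((312,195),(S>130)&(V<110),blk),black=((257,254),V<65,blk),
 white=((258,310),(S<40)&(V>90),blk),roller=((377,252),S<70,"cyl"),bush=((319,306),(S>165)&(V>60),"cyl"),tin=((375,303),(H>50)&(H<100)&(S>60),"cyl"))
for n,(uv,m,k) in items.items():
    w=np.zeros(H.shape,np.uint8); r=85 if "tray" in n else 26
    w[uv[1]-r:uv[1]+r,max(0,uv[0]-r):uv[0]+r]=1
    m=(m&(w>0)).astype(np.uint8); m=cv2.morphologyEx(m,cv2.MORPH_CLOSE,np.ones((5,5)))
    nl,lab,st,_=cv2.connectedComponentsWithStats(m); m=(lab==1+st[1:,4].argmax()).astype(np.uint8)
    c,_=cv2.findContours(m,0,2); cv2.drawContours(m,c,-1,1,-1)
    p,iou=fit("top",m,k,unproj("top",uv,.02))
    s=shape(k,p); pt=proj("top",s); cv2.polylines(im,[cv2.convexHull(pt.astype(np.float32)).astype(int)],True,(255,0,255),1)
    print(n,p.round(4),"yaw%",round(np.degrees(p[2]),1),"iou",round(iou,3),"scene px",proj("scene",[[*p[:2],.046]]).round()[0],"r",np.hypot(*p[:2]).round(3))
cv2.imwrite("pics/fit0.png",cv2.resize(im[120:350,120:530],None,fx=1.9,fy=1.9))
E
python3 m.py; python3 -c "
from h import *
print(toolT(status.sense()).round(4))"
```

```text
red_tray [0.5214 0.2909 0.0937] yaw% 5.4 iou 0.901 scene px [443. 327.] r 0.597
yellow_tray [ 0.4988 -0.2947  0.2881] yaw% 16.5 iou 0.973 scene px [274. 140.] r 0.579
knob [0.6662 0.1077 0.004 ] yaw% 0.2 iou 0.641 scene px [319. 297.] r 0.675
hardwood [0.6593 0.0068 1.9375] yaw% 111.0 iou 0.946 scene px [291. 259.] r 0.659
black [0.5481 0.1103 2.6206] yaw% 150.1 iou 0.952 scene px [368. 267.] r 0.559
white [0.4477 0.1096 1.3314] yaw% 76.3 iou 0.82 scene px [407. 242.] r 0.461
roller [ 0.5496 -0.111   0.06  ] yaw% 3.4 iou 0.918 scene px [302. 198.] r 0.561
bush [ 0.4533 -0.0028  0.0968] yaw% 5.5 iou 0.81 scene px [369. 209.] r 0.453
tin [ 0.4544 -0.1019  0.1285] yaw% 7.4 iou 0.823 scene px [340. 181.] r 0.466
[[-3.000e-04  9.464e-01  3.229e-01  2.018e-01]
 [ 1.700e-03  3.229e-01 -9.464e-01 -5.909e-01]
 [-1.000e+00  3.000e-04 -1.700e-03  2.305e-01]
 [ 0.000e+00  0.000e+00  0.000e+00  1.000e+00]]
```

View pics/fit0.png

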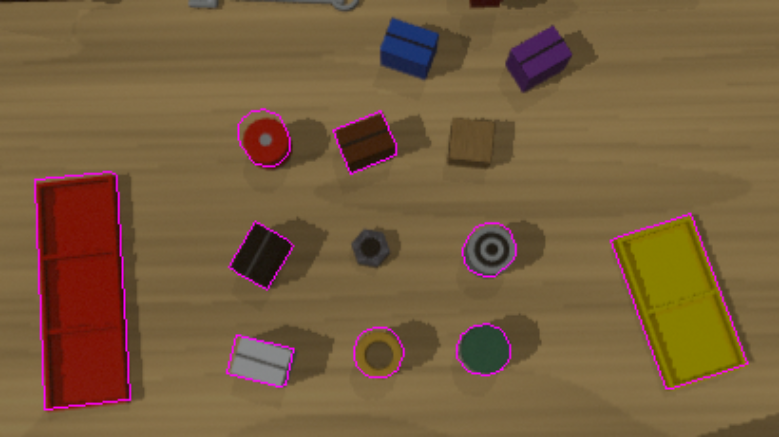

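```bash
cat >> h.py <<'E'
def go(x,y,z,phi=None,turnfirst=False):
    """print tool-frame deltas (mm) to world target and turn to jaw direction phi (deg, mod 180)"""
    st=status.sense(); M=R.from_quat(st["tool_rot"]).as_matrix(); cur=np.degrees(np.arctan2(M[1,2],M[0,2]))
    a=0 if phi is None else (cur-phi+90)%180-90
    if turnfirst: M=M@R.from_euler("x",a,degrees=True).as_matrix()
    d=1000*M.T@(np.array([x,y,z])-st["tcp_pos"])
    print("t",round(st["t"],2),"tcp",st["tcp_pos"].round(4),"phi",round(cur,1),"q6",st["q"][5].round(2),"gap",round(st["finger_gap"],3),"F",st["force"].round(1))
    print("  delta",d.round(1),"len",np.linalg.norm(d).round(),"turn",np.radians(a).round(3))
E
python3 - <<'E'
from h import *
for n,uv in dict(knob=(259.7,194.1),roller=(378.4,251.1),bush=(319.5,305.4),tin=(375.3,303.5)).items():
    print(n,unproj("top",uv,.046).round(4))
# tray compartment outlines' centres
def comp(o,yaw,x): return np.array(o)+x*np.array([np.cos(yaw),np.sin(yaw)])
for x in(-.074,0,.074): print("red",x,comp((.5214,.2909),.0937,x).round(4))
for x in(-.037,.037): print("yel",x,comp((.4988,-.2947),.2881,x).round(4))
go(.5496,-.111,.11)
E
```

```text
knob [0.658  0.1035 0.046 ]
roller [ 0.5479 -0.1105  0.046 ]
bush [ 0.4535 -0.0032  0.046 ]
tin [ 0.4552 -0.1014  0.046 ]
red -0.074 [0.4477 0.284 ]
red 0 [0.5214 0.2909]
red 0.074 [0.5951 0.2978]
yel -0.037 [ 0.4633 -0.3052]
yel 0.037 [ 0.5343 -0.2842]
t 0.15 tcp [ 0.2018 -0.5909  0.2305] phi -71.2 q6 -0.18 gap 0.999 F [0.4 0.1 0. ]
  delta [ 121.3  484.1 -341.7] len 605.0 turn 0.0
```

>>> arm_command(
  series=[
    [[0, 34, -24, 0], [0, 34, -24, 0], [0, 34, -24, 0], [0, 34, -24, 0], [0, 34, -24, 0], [0, 34, -24, 0], [0, 34, -24, 0]],
  ],
  jaw=80,
  force=50,
)

```text
t: 0.85
tcp_pos: [0.3735, -0.3541, 0.2312]
tool_rot: [0.412, 0.575, -0.411, 0.575]
force: [0.5, -0.3, 0.4]
finger_gap: 0.802
```

>>> arm_command(
  series=[
    [[10, 34, -24, 0], [20, 34, -24, 0], [20, 34, -24, 0], [20, 34, -24, 0], [20, 34, -24, 0], [20, 34, -24, 0], [10, 34, -24, 0], [0, 0, 0, 0], [0, 0, 0, 0]],
  ],
)

```text
t: 1.75
tcp_pos: [0.5438, -0.1188, 0.1108]
tool_rot: [0.41, 0.576, -0.411, 0.575]
force: [-1.0, -0.9, 1.2]
finger_gap: 0.798
```

Run:
```python
from h import *
go(.5488,-.1108,.014)
st=status.sense();im=snapshot("wrist")
c=camera_params("wrist"); T=toolT(st)@c["mount"]; im=im[:,:,::-1].copy()
cv2.imwrite("pics/w1raw.png",im)
for z in(0,.046):
    a=np.arange(0,6.3,.2); P=np.c_[.5488+.023*np.cos(a),-.1108+.023*np.sin(a),0*a+z]
    cv2.polylines(im,[proj("wrist",P,T,c).astype(int)],True,(255,0,255),1)
cv2.imwrite("pics/w1.png",im)
```

```text
t 1.75 tcp [ 0.5438 -0.1188  0.1108] phi -71.0 q6 0.82 gap 0.798 F [-1.  -0.9  1.2]
  delta [96.8  7.4 -5.9] len 97.0 turn 0.0
```

View pics/w1.png

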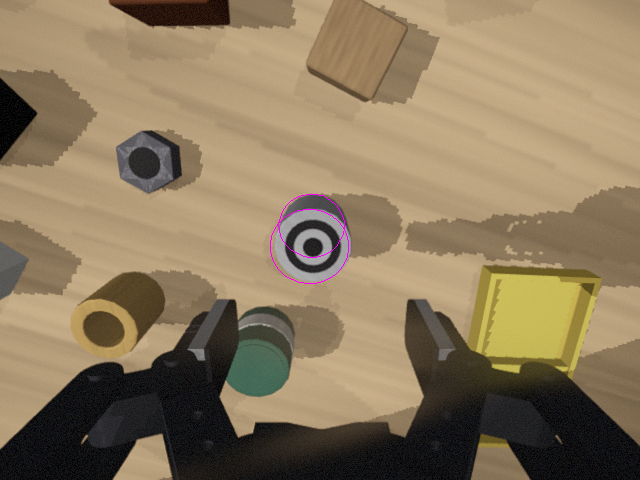

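The predicted outline of the roller, at (312,246), matches the wrist picture within about 2 mm, so the calibration holds. Descending.

>>> arm_command(
  series=[
    [[10, 4, -3, 0], [20, 3, -3, 0], [25, 0, 0, 0], [20, 0, 0, 0], [12, 0, 0, 0], [10, 0, 0, 0], [0, 0, 0, 0]],
  ],
)

```text
t: 2.5
tcp_pos: [0.5478, -0.1122, 0.0133]
tool_rot: [0.412, 0.575, -0.412, 0.574]
force: [-0.2, -1.0, 1.1]
finger_gap: 0.8
```

>>> arm_command(
  series=[
    [[0, 0, 0, 0], [0, 0, 0, 0], [0, 0, 0, 0], [0, 0, 0, 0], [0, 0, 0, 0], [0, 0, 0, 0], [0, 0, 0, 0], [0, 0, 0, 0]],
  ],
  jaw=0,
  force=50,
)

```text
t: 3.3
tcp_pos: [0.5492, -0.112, 0.0154]
tool_rot: [0.412, 0.574, -0.411, 0.576]
force: [-0.4, 0.8, 6.5]
finger_gap: 0.52
```

>>> arm_command(
  series=[
    [[-20, 0, 0, 0], [-30, 0, 0, 0], [-40, 0, 0, 0], [-10, 0, 0, 0], [0, 0, 0, 0], [0, 0, 0, 0]],
  ],
)

```text
t: 3.9
tcp_pos: [0.5474, -0.1114, 0.113]
tool_rot: [0.411, 0.576, -0.412, 0.574]
force: [-0.4, -0.9, -3.3]
finger_gap: 0.52
```

```bash
python3 -c "
from h import *
go(.5951,.2978,.11,-84.6)
go(.5951,.2978,.11,-84.6,True)
go(.4477,.284,.11,-84.6,True)"
```

```text
t 3.9 tcp [ 0.5474 -0.1114  0.113 ] phi -71.2 q6 0.84 gap 0.52 F [-0.4 -0.9 -3.3]
  delta [   3.3  177.3 -371.8] len 412.0 turn 0.235
t 3.9 tcp [ 0.5474 -0.1114  0.113 ] phi -71.2 q6 0.84 gap 0.52 F [-0.4 -0.9 -3.3]
  delta [   3.3   86.  -402.9] len 412.0 turn 0.235
t 3.9 tcp [ 0.5474 -0.1114  0.113 ] phi -71.2 q6 0.84 gap 0.52 F [-0.4 -0.9 -3.3]
  delta [   3.6  -62.  -403. ] len 408.0 turn 0.235
```

>>> arm_command(
  series=[
    [[0, 0, 0, 0.12], [0, 0, 0, 0.115], [0, 10, -45, 0], [0, 10, -45, 0], [0, 10, -45, 0], [0, 10, -45, 0], [0, 10, -45, 0], [0, 10, -45, 0], [0, 10, -45, 0]],
  ],
)

```text
t: 4.8
tcp_pos: [0.5869, 0.2099, 0.1112]
tool_rot: [0.474, 0.524, -0.478, 0.522]
force: [1.2, 0.1, -4.0]
finger_gap: 0.52
```

>>> arm_command(
  series=[
    [[0, 10, -45, 0], [0, 6, -43, 0], [0, 0, 0, 0], [0, 0, 0, 0], [0, 0, 0, 0]],
  ],
)

```text
t: 5.3
tcp_pos: [0.595, 0.2961, 0.1121]
tool_rot: [0.475, 0.523, -0.478, 0.522]
force: [0.4, -0.6, -3.6]
finger_gap: 0.522
```

Run:
```python
from h import *
go(.5951,.2978,.019,-84.6)
st=status.sense();im=snapshot("wrist")
cv2.imwrite("pics/w2raw.png",im[:,:,::-1])
c=camera_params("wrist"); T=toolT(st)@c["mount"]; im=im[:,:,::-1].copy()
for a in(.0937,):
  u=np.array([np.cos(a),np.sin(a)]);v=np.array([-u[1],u[0]])
  for x in(-.074,0,.074):
    P=[np.r_[np.array([.5214,.2909])+u*(x+sx*.035)+v*sy*.035,.016] for sx,sy in((1,1),(1,-1),(-1,-1),(-1,1))]
    cv2.polylines(im,[proj("wrist",P,T,c).astype(int)],True,(255,0,255),1)
cv2.imwrite("pics/w2.png",im)
```

```text
t 5.3 tcp [0.595  0.2961 0.1121] phi -84.6 q6 1.77 gap 0.522 F [ 0.4 -0.6 -3.6]
  delta [93.1  0.7 -1.8] len 93.0 turn -0.001
```

View pics/w2.png

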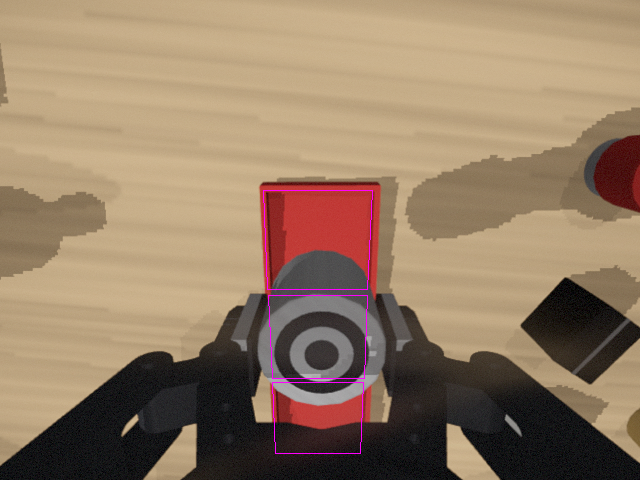

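>>> arm_command(
  series=[
    [[20, 0, -1, 0], [25, 0, 0, 0], [20, 0, 0, 0], [14, 0, 0, 0], [8, 0, 0, 0], [6, 0, 0, 0], [0, 0, 0, 0], [0, 0, 0, 0]],
  ],
)

```text
t: 6.15
tcp_pos: [0.5969, 0.2986, 0.022]
tool_rot: [0.476, 0.523, -0.476, 0.523]
force: [-0.4, -1.2, -4.2]
finger_gap: 0.522
```

>>> arm_command(
  series=[
    [[0, 0, 0, 0], [0, 0, 0, 0], [0, 0, 0, 0], [0, 0, 0, 0], [0, 0, 0, 0]],
  ],
  jaw=75,
)

```text
t: 6.65
tcp_pos: [0.5965, 0.2985, 0.0217]
tool_rot: [0.476, 0.523, -0.476, 0.523]
force: [-0.5, -0.6, -0.2]
finger_gap: 0.752
```

>>> arm_command(
  series=[
    [[-20, 0, 0, 0], [-35, 0, 0, 0], [-40, 0, 0, 0], [0, 0, 0, 0.15], [0, 0, 0, 0.15], [0, 0, 0, 0.15], [0, 0, 0, 0.15], [0, 0, 0, 0]],
  ],
)

```text
t: 7.45
tcp_pos: [0.5962, 0.2984, 0.1164]
tool_rot: [-0.609, -0.359, 0.609, -0.359]
force: [-1.0, -0.3, 0.7]
finger_gap: 0.755
```

Run:
```python
from h import *
go(.5481,.1103,.11,60.1,True)
go(.5481,.1103,.11,60.1)
go(.658,.1035,.11,-73.5,True)
```

```text
t 7.45 tcp [0.5962 0.2984 0.1164] phi -119.0 q6 2.37 gap 0.755 F [-1.  -0.3  0.7]
  delta [  6.4  52.1 187.1] len 194.0 turn 0.016
t 7.45 tcp [0.5962 0.2984 0.1164] phi -119.0 q6 2.37 gap 0.755 F [-1.  -0.3  0.7]
  delta [  6.4  49.1 187.9] len 194.0 turn 0.016
t 7.45 tcp [0.5962 0.2984 0.1164] phi -119.0 q6 2.37 gap 0.755 F [-1.  -0.3  0.7]
  delta [  6.4   3.9 204.4] len 205.0 turn -0.794
```

>>> arm_command(
  series=[
    [[0, 10, 37, 0.016], [0, 10, 38, 0], [2, 10, 38, 0], [2, 11, 37, 0], [2, 11, 37, 0], [0, 0, 0, 0], [0, 0, 0, 0], [0, 0, 0, 0]],
  ],
)

```text
t: 8.25
tcp_pos: [0.5493, 0.111, 0.1105]
tool_rot: [0.612, 0.354, -0.611, 0.355]
force: [0.1, 0.8, 0.1]
finger_gap: 0.75
```

Run:
```python
from h import *
go(.5481,.1103,.014,60.1)
st=status.sense();im=snapshot("wrist")
c=camera_params("wrist"); T=toolT(st)@c["mount"]; im=im[:,:,::-1].copy()
cv2.imwrite("pics/w3raw.png",im)
s=shape((.05,.036,.046),[.5481,.1103,2.6206])
for q in(s[:4],s[4:]): cv2.polylines(im,[proj("wrist",q,T,c).astype(int)],True,(255,0,255),1)
cv2.imwrite("pics/w3.png",im)
```

```text
t 8.25 tcp [0.5493 0.111  0.1105] phi -119.8 q6 2.09 gap 0.75 F [0.1 0.8 0.1]
  delta [96.5 -0.8  1.3] len 97.0 turn 0.001
```

View pics/w3.png

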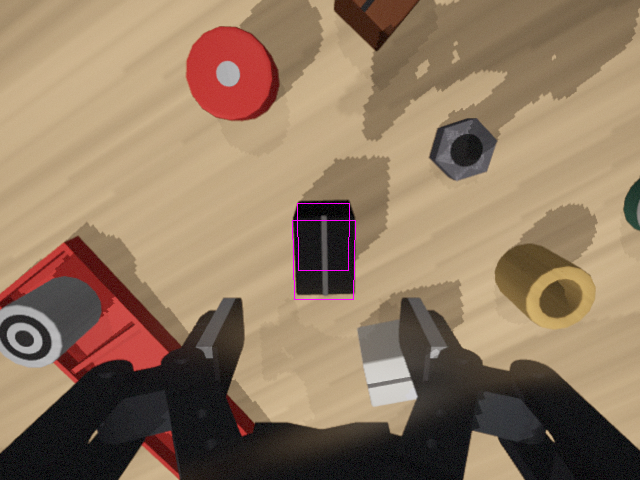

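Roller stands in the red tray's far compartment (at 40,315 here). The black block at (325,250) lies squarely between the jaws and matches its outline.

>>> arm_command(
  series=[
    [[20, -1, 1, 0], [25, 0, 0, 0], [25, 0, 0, 0], [15, 0, 0, 0], [10, 0, 0, 0], [0, 0, 0, 0]],
  ],
)

```text
t: 8.9
tcp_pos: [0.5467, 0.1108, 0.0141]
tool_rot: [-0.611, -0.355, 0.612, -0.354]
force: [1.0, 0.4, 0.3]
finger_gap: 0.748
```

>>> arm_command(
  series=[
    [[0, 0, 0, 0], [0, 0, 0, 0], [0, 0, 0, 0], [0, 0, 0, 0], [0, 0, 0, 0], [0, 0, 0, 0], [0, 0, 0, 0], [0, 0, 0, 0]],
  ],
  jaw=0,
)

```text
t: 9.7
tcp_pos: [0.5483, 0.11, 0.0164]
tool_rot: [0.613, 0.354, -0.611, 0.354]
force: [0.8, 1.1, 7.2]
finger_gap: 0.412
```

>>> arm_command(
  series=[
    [[-20, 0, 0, 0], [-30, 0, 0, 0], [-40, 0, 0, 0], [-10, 0, 0, 0], [0, 0, 0, -0.14], [0, 0, 0, -0.14], [0, 0, 0, -0.14], [0, 0, 0, -0.14], [0, 0, 0, -0.14], [0, 0, 0, -0.107]],
  ],
)

```text
t: 10.7
tcp_pos: [0.5464, 0.1097, 0.1143]
tool_rot: [0.422, 0.568, -0.423, 0.566]
force: [-0.4, 0.2, -1.0]
finger_gap: 0.418
```

Run:
```python
from h import *
go(.5343,-.2842,.115,-73.5,True)
go(.4633,-.3052,.115,-73.5,True)
```

```text
t 10.7 tcp [0.5464 0.1097 0.1143] phi -73.4 q6 1.28 gap 0.418 F [-0.4  0.2 -1. ]
  delta [  -0.6 -123.5  374.3] len 394.0 turn 0.002
t 10.7 tcp [0.5464 0.1097 0.1143] phi -73.4 q6 1.28 gap 0.418 F [-0.4  0.2 -1. ]
  delta [  -0.4 -197.5  374.3] len 423.0 turn 0.002
```

>>> arm_command(
  series=[
    [[0, -20, 37, 0], [0, -20, 38, 0], [0, -20, 37, 0], [0, -20, 38, 0], [0, -20, 37, 0], [0, -20, 38, 0], [0, -20, 37, 0], [0, -20, 38, 0], [0, -19, 37, 0], [0, -18, 37, 0]],
  ],
)

```text
t: 11.7
tcp_pos: [0.4619, -0.3056, 0.1144]
tool_rot: [0.424, 0.567, -0.424, 0.565]
force: [0.7, -0.6, -1.4]
finger_gap: 0.413
```

>>> arm_command(
  series=[
    [[0, 0, 0, 0], [20, 0, 0, 0], [30, 0, 0, 0], [20, 0, 0, 0], [12, 0, 0, 0], [8, 0, 0, 0], [0, 0, 0, 0], [0, 0, 0, 0]],
  ],
)

```text
t: 12.5
tcp_pos: [0.4637, -0.3045, 0.0257]
tool_rot: [0.424, 0.566, -0.424, 0.566]
force: [-0.3, -0.1, -0.3]
finger_gap: 0.411
```

Run:
```python
from h import *
go(.4633,-.3052,.0205,-73.5)
```

```text
t 12.5 tcp [ 0.4637 -0.3045  0.0257] phi -73.7 q6 0.5 gap 0.411 F [-0.3 -0.1 -0.3]
  delta [ 5.2 -0.6  0.6] len 5.0 turn -0.003
```

>>> arm_command(
  series=[
    [[4, 0, 0, 0], [0, 0, 0, 0], [0, 0, 0, 0]],
  ],
)

```text
t: 12.8
tcp_pos: [0.4636, -0.3045, 0.0217]
tool_rot: [0.424, 0.566, -0.424, 0.566]
force: [-0.0, 0.9, -0.7]
finger_gap: 0.411
```

>>> arm_command(
  series=[
    [[0, 0, 0, 0], [0, 0, 0, 0], [0, 0, 0, 0], [0, 0, 0, 0], [0, 0, 0, 0]],
  ],
  jaw=75,
)

```text
t: 13.3
tcp_pos: [0.4634, -0.3044, 0.0214]
tool_rot: [0.424, 0.566, -0.424, 0.566]
force: [-0.3, 0.1, 0.3]
finger_gap: 0.753
```

>>> arm_command(
  series=[
    [[-20, 0, 0, 0], [-35, 0, 0, 0], [-40, 0, 0, 0], [0, 0, 0, 0], [0, 0, 0, 0]],
  ],
)

```text
t: 13.8
tcp_pos: [0.4638, -0.3047, 0.1173]
tool_rot: [0.424, 0.565, -0.424, 0.567]
force: [-0.7, 0.4, -0.9]
finger_gap: 0.75
```

Run:
```python
from h import *
go(.658,.1035,.115,-73.5)
im=snapshot("top"); cv2.imwrite("pics/top1.png",im[:,:,::-1]); cv2.imwrite("pics/top1c.png",cv2.resize(im[120:350,120:530,::-1],None,fx=1.9,fy=1.9))
```

```text
t 13.8 tcp [ 0.4638 -0.3047  0.1173] phi -73.7 q6 0.5 gap 0.75 F [-0.7  0.4 -0.9]
  delta [   2.   301.1 -337.2] len 452.0 turn -0.003
```

View pics/top1c.png

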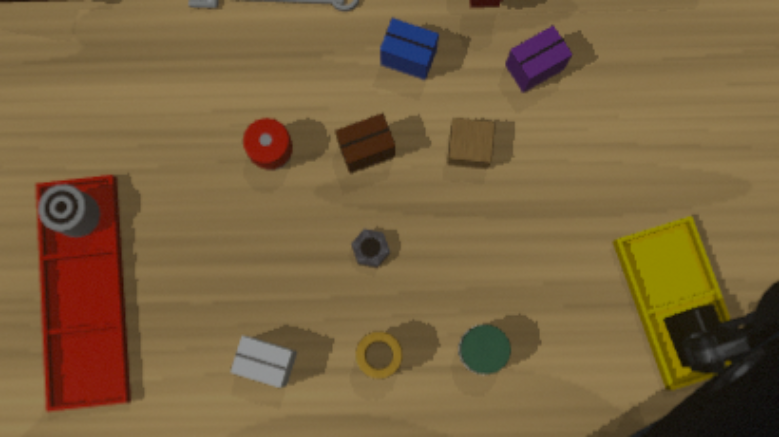

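Roller stands in the far red compartment (65,208 at its top), and the black block is in the near yellow one. Nothing else moved. Next the knob.

>>> arm_command(
  series=[
    [[0, 30, -34, 0], [0, 30, -34, 0], [0, 30, -34, 0], [0, 30, -34, 0], [0, 30, -34, 0], [0, 30, -34, 0], [0, 30, -34, 0], [0, 30, -33, 0], [0, 30, -33, 0], [0, 30, -33, 0]],
  ],
)

```text
t: 14.85
tcp_pos: [0.6557, 0.1052, 0.1139]
tool_rot: [0.423, 0.567, -0.425, 0.565]
force: [0.3, -0.1, 0.2]
finger_gap: 0.751
```

>>> arm_command(
  series=[
    [[0, 1, 0, 0], [0, 0, 0, 0]],
  ],
)

```text
t: 15.05
tcp_pos: [0.6563, 0.1047, 0.1141]
tool_rot: [0.422, 0.567, -0.424, 0.565]
force: [0.1, 0.9, 0.6]
finger_gap: 0.751
```

Run:
```python
from h import *
go(.658,.1035,.014,-73.5)
st=status.sense();im=snapshot("wrist")
c=camera_params("wrist"); T=toolT(st)@c["mount"]; im=im[:,:,::-1].copy()
hsv=cv2.cvtColor(im,cv2.COLOR_BGR2HSV); u,v=proj("wrist",[[.658,.1035,.046]],T,c)[0].astype(int); print(u,v)
w=hsv[v-25:v+25,u-25:u+25]; m=(w[:,:,1]<90); ys,xs=np.nonzero(m); 
print("dot",xs.mean()+u-25,ys.mean()+v-25,m.sum(),unproj("wrist",(xs.mean()+u-25,ys.mean()+v-25),.046,T,c))
```

```text
t 15.05 tcp [0.6563 0.1047 0.1141] phi -73.5 q6 1.27 gap 0.751 F [0.1 0.9 0.6]
  delta [100.1   1.6   1.7] len 100.0 turn -0.001
322 255
dot 323.56545961002786 253.4623955431755 359 [0.65923845 0.10335413 0.046     ]
```

>>> arm_command(
  series=[
    [[20, 2, 2, 0], [25, 0, 0, 0], [25, 0, 0, 0], [18, 0, 0, 0], [11, 0, 0, 0], [0, 0, 0, 0]],
  ],
)

```text
t: 15.7
tcp_pos: [0.658, 0.1008, 0.0152]
tool_rot: [0.423, 0.567, -0.426, 0.564]
force: [-0.1, -0.4, -0.0]
finger_gap: 0.749
```

>>> arm_command(
  series=[
    [[0, 0, 0, 0], [0, 0, 0, 0], [0, 0, 0, 0], [0, 0, 0, 0], [0, 0, 0, 0], [0, 0, 0, 0], [0, 0, 0, 0]],
  ],
  jaw=0,
)

```text
t: 16.4
tcp_pos: [0.6607, 0.1022, 0.0183]
tool_rot: [0.424, 0.565, -0.424, 0.566]
force: [-1.3, -0.8, 5.7]
finger_gap: 0.524
```

>>> arm_command(
  series=[
    [[-20, 0, 0, 0], [-30, 0, 0, 0], [-40, 0, 0, 0], [-10, 0, 0, 0], [0, 0, 0, 0], [0, 0, 0, 0]],
  ],
)

```text
t: 17.0
tcp_pos: [0.6587, 0.1024, 0.1158]
tool_rot: [0.423, 0.567, -0.425, 0.565]
force: [0.7, -0.7, -1.6]
finger_gap: 0.519
```

Run:
```python
from h import *
go(.5343,-.2842,.115,-73.5)
```

```text
t 17.0 tcp [0.6587 0.1024 0.1158] phi -73.7 q6 1.27 gap 0.519 F [ 0.7 -0.7 -1.6]
  delta [   1.1 -228.1  336. ] len 406.0 turn -0.003
```

>>> arm_command(
  series=[
    [[0, -23, 34, 0], [0, -23, 34, 0], [0, -23, 34, 0], [0, -23, 34, 0], [0, -23, 34, 0], [0, -23, 34, 0], [0, -23, 33, 0], [0, -23, 33, 0], [0, -22, 33, 0], [0, -22, 33, 0]],
  ],
)

```text
t: 18.0
tcp_pos: [0.5335, -0.2847, 0.1147]
tool_rot: [0.424, 0.568, -0.424, 0.564]
force: [0.0, -0.3, -2.0]
finger_gap: 0.524
```

>>> arm_command(
  series=[
    [[0, 0, 0, 0], [20, 0, 0, 0], [30, 0, 0, 0], [22, 0, 0, 0], [14, 0, 0, 0], [5, 0, 0, 0], [0, 0, 0, 0], [0, 0, 0, 0]],
  ],
)

```text
t: 18.8
tcp_pos: [0.5362, -0.2844, 0.0268]
tool_rot: [0.424, 0.566, -0.424, 0.566]
force: [0.2, -0.4, -0.9]
finger_gap: 0.524
```

Run:
```python
from h import *
go(.5343,-.2842,.0225,-73.5)
```

```text
t 18.8 tcp [ 0.5362 -0.2844  0.0268] phi -73.7 q6 0.61 gap 0.524 F [ 0.2 -0.4 -0.9]
  delta [ 4.3 -1.7 -0.7] len 5.0 turn -0.003
```

>>> arm_command(
  series=[
    [[4, -2, 0, 0], [0, 0, 0, 0], [0, 0, 0, 0]],
  ],
)

```text
t: 19.1
tcp_pos: [0.5338, -0.285, 0.0228]
tool_rot: [0.424, 0.566, -0.424, 0.566]
force: [0.1, 0.2, -1.0]
finger_gap: 0.522
```

>>> arm_command(
  series=[
    [[0, 0, 0, 0], [0, 0, 0, 0], [0, 0, 0, 0], [0, 0, 0, 0], [0, 0, 0, 0]],
  ],
  jaw=75,
)

```text
t: 19.6
tcp_pos: [0.5337, -0.2849, 0.0224]
tool_rot: [0.424, 0.566, -0.424, 0.566]
force: [0.7, 0.4, -0.4]
finger_gap: 0.752
```

>>> arm_command(
  series=[
    [[-20, 0, 0, 0], [-35, 0, 0, 0], [-40, 0, 0, 0], [0, 0, 0, -0.14], [0, 0, 0, -0.14], [0, 0, 0, -0.14], [0, 0, 0, -0.14], [0, 0, 0, -0.14], [0, 0, 0, -0.14], [0, 0, 0, -0.14]],
  ],
)

```text
t: 20.6
tcp_pos: [0.5336, -0.2847, 0.1173]
tool_rot: [0.106, 0.699, -0.106, 0.699]
force: [-0.7, 0.1, -0.9]
finger_gap: 0.751
```

>>> arm_command(
  series=[
    [[0, 0, 0, -0.14], [0, 0, 0, -0.14], [0, 0, 0, -0.14], [0, 0, 0, -0.14], [0, 0, 0, -0.1], [0, 0, 0, 0], [0, 0, 0, 0]],
  ],
)

```text
t: 21.3
tcp_pos: [0.5336, -0.2848, 0.1173]
tool_rot: [-0.124, 0.696, 0.124, 0.696]
force: [-0.5, 0.2, 0.3]
finger_gap: 0.753
```

Run:
```python
from h import *
go(.6593,.0068,.115,21,True)
```

```text
t 21.3 tcp [ 0.5336 -0.2848  0.1173] phi 20.2 q6 -1.03 gap 0.753 F [-0.5  0.2  0.3]
  delta [  2.3 227.2 221.8] len 318.0 turn -0.015
```

>>> arm_command(
  series=[
    [[0, 28, 28, -0.015], [0, 29, 28, 0], [0, 29, 28, 0], [0, 29, 28, 0], [0, 28, 28, 0], [0, 28, 28, 0], [0, 28, 27, 0], [0, 28, 27, 0], [0, 0, 0, 0], [0, 0, 0, 0]],
  ],
)

```text
t: 22.3
tcp_pos: [0.6593, 0.0076, 0.1171]
tool_rot: [-0.13, 0.695, 0.13, 0.695]
force: [-0.1, -0.3, -0.2]
finger_gap: 0.747
```

Run:
```python
from h import *
go(.6593,.0068,.016,21)
st=status.sense();im=snapshot("wrist")
c=camera_params("wrist"); T=toolT(st)@c["mount"]; im=im[:,:,::-1].copy()
s=shape((.05,.036,.046),[.6593,.0068,1.9375])
for q in(s[:4],s[4:]): cv2.polylines(im,[proj("wrist",q,T,c).astype(int)],True,(255,0,255),1)
cv2.imwrite("pics/w4.png",im)
```

```text
t 22.3 tcp [0.6593 0.0076 0.1171] phi 21.2 q6 -0.53 gap 0.747 F [-0.1 -0.3 -0.2]
  delta [101.1  -0.7  -0.2] len 101.0 turn 0.004
```

View pics/w4.png

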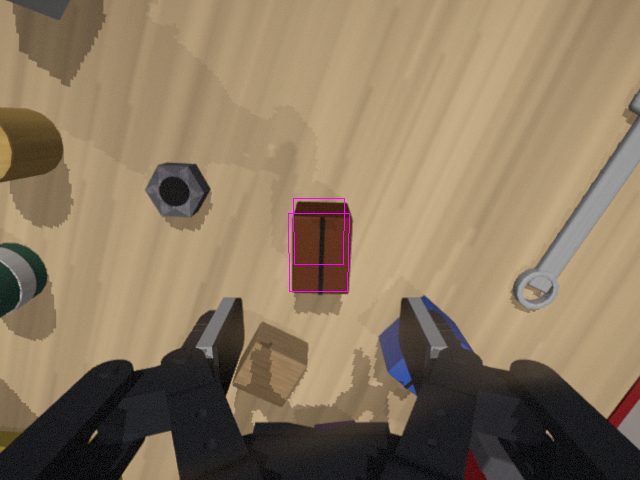

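The brown block at (321,250) shows its sawn line and matches its outline. The carton (270,360) and the blue block (420,345) are clear of the fingers.

>>> arm_command(
  series=[
    [[20, 0, 0, 0], [25, 0, 1, 0], [25, 0, 0, 0], [19, 0, 0, 0], [11, 0, 0, 0], [0, 0, 0, 0]],
  ],
)

```text
t: 22.95
tcp_pos: [0.6588, 0.0058, 0.0157]
tool_rot: [-0.129, 0.697, 0.129, 0.694]
force: [-0.1, -0.8, 0.5]
finger_gap: 0.756
```

>>> arm_command(
  series=[
    [[0, 0, 0, 0], [0, 0, 0, 0], [0, 0, 0, 0], [0, 0, 0, 0], [0, 0, 0, 0], [0, 0, 0, 0], [0, 0, 0, 0], [0, 0, 0, 0]],
  ],
  jaw=0,
)

```text
t: 23.75
tcp_pos: [0.6615, 0.0068, 0.0188]
tool_rot: [-0.13, 0.694, 0.129, 0.696]
force: [0.3, -0.7, 6.7]
finger_gap: 0.412
```

>>> arm_command(
  series=[
    [[-20, 0, 0, 0], [-30, 0, 0, 0], [-40, 0, 0, 0], [-10, 0, 0, 0], [0, 0, 0, 0.13], [0, 0, 0, 0.14], [0, 0, 0, 0], [0, 0, 0, 0]],
  ],
)

```text
t: 24.55
tcp_pos: [0.6597, 0.0073, 0.1164]
tool_rot: [-0.036, 0.707, 0.036, 0.706]
force: [0.5, -0.3, -0.4]
finger_gap: 0.417
```

Run:
```python
from h import *
go(.4477,.284,.115,5.4,True)
```

```text
t 24.55 tcp [0.6597 0.0073 0.1164] phi 5.8 q6 -0.26 gap 0.417 F [ 0.5 -0.3 -0.4]
  delta [   1.8  295.4 -185. ] len 349.0 turn 0.008
```

>>> arm_command(
  series=[
    [[0, 33, -21, 0.008], [0, 33, -21, 0], [0, 33, -21, 0], [0, 33, -21, 0], [0, 33, -21, 0], [0, 33, -20, 0], [0, 33, -20, 0], [0, 33, -20, 0], [0, 31, -20, 0], [0, 0, 0, 0]],
  ],
)

```text
t: 25.55
tcp_pos: [0.445, 0.2864, 0.1168]
tool_rot: [-0.035, 0.708, 0.035, 0.705]
force: [-0.4, -0.6, -1.3]
finger_gap: 0.406
```

>>> arm_command(
  series=[
    [[20, 0, 0, 0], [30, 0, 0, 0], [22, 0, 0, 0], [14, 0, 0, 0], [4, 0, 0, 0], [0, 0, 0, 0], [0, 0, 0, 0]],
  ],
)

```text
t: 26.25
tcp_pos: [0.4499, 0.2839, 0.028]
tool_rot: [-0.032, 0.706, 0.032, 0.707]
force: [0.7, -0.1, -1.0]
finger_gap: 0.409
```

Run:
```python
from h import *
go(.4477,.284,.0228,5.4)
```

```text
t 26.25 tcp [0.4499 0.2839 0.028 ] phi 5.2 q6 0.26 gap 0.409 F [ 0.7 -0.1 -1. ]
  delta [ 5.2  0.3 -2.2] len 6.0 turn -0.003
```

>>> arm_command(
  series=[
    [[5, 0, -2, 0], [0, 0, 0, 0], [0, 0, 0, 0]],
  ],
)

```text
t: 26.55
tcp_pos: [0.4474, 0.2838, 0.0228]
tool_rot: [-0.032, 0.706, 0.032, 0.707]
force: [0.7, 0.9, 0.9]
finger_gap: 0.413
```

>>> arm_command(
  series=[
    [[0, 0, 0, 0], [0, 0, 0, 0], [0, 0, 0, 0], [0, 0, 0, 0], [0, 0, 0, 0]],
  ],
  jaw=70,
)

```text
t: 27.05
tcp_pos: [0.447, 0.2837, 0.0223]
tool_rot: [-0.032, 0.706, 0.032, 0.706]
force: [0.2, 1.0, -0.6]
finger_gap: 0.703
```

>>> arm_command(
  series=[
    [[-20, 0, 0, 0], [-35, 0, 0, 0], [-40, 0, 0, 0], [0, 0, 0, 0], [0, 0, 0, 0]],
  ],
)

```text
t: 27.55
tcp_pos: [0.4475, 0.2839, 0.1183]
tool_rot: [-0.032, 0.706, 0.032, 0.707]
force: [0.3, -0.4, 0.3]
finger_gap: 0.702
```

Run:
```python
from h import *
go(.4535,-.0032,.115)
```

```text
t 27.55 tcp [0.4475 0.2839 0.1183] phi 5.2 q6 0.26 gap 0.702 F [ 0.3 -0.4  0.3]
  delta [   3.1 -286.4  -20.2] len 287.0 turn 0.0
```

>>> arm_command(
  series=[
    [[0, -36, -3, 0], [0, -36, -3, 0], [0, -36, -3, 0], [0, -36, -3, 0], [0, -36, -2, 0], [0, -36, -2, 0], [0, -36, -2, 0], [0, -34, -2, 0], [0, 0, 0, 0], [0, 0, 0, 0]],
  ],
)

```text
t: 28.55
tcp_pos: [0.4521, -0.0033, 0.1162]
tool_rot: [-0.031, 0.707, 0.032, 0.705]
force: [-0.3, -1.0, -0.5]
finger_gap: 0.699
```

Run:
```python
from h import *
go(.4535,-.0032,.0155)
st=status.sense();im=snapshot("wrist")
c=camera_params("wrist"); T=toolT(st)@c["mount"]; im=im[:,:,::-1].copy()
a=np.arange(0,6.3,.2)
for z in(0,.046): cv2.polylines(im,[proj("wrist",np.c_[.4535+.022*np.cos(a),-.0032+.022*np.sin(a),0*a+z],T,c).astype(int)],True,(255,0,255),1)
cv2.imwrite("pics/w5.png",im)
```

```text
t 28.55 tcp [ 0.4521 -0.0033  0.1162] phi 5.1 q6 -0.34 gap 0.699 F [-0.3 -1.  -0.5]
  delta [100.7  -0.2   1.7] len 101.0 turn 0.0
```

View pics/w5.png

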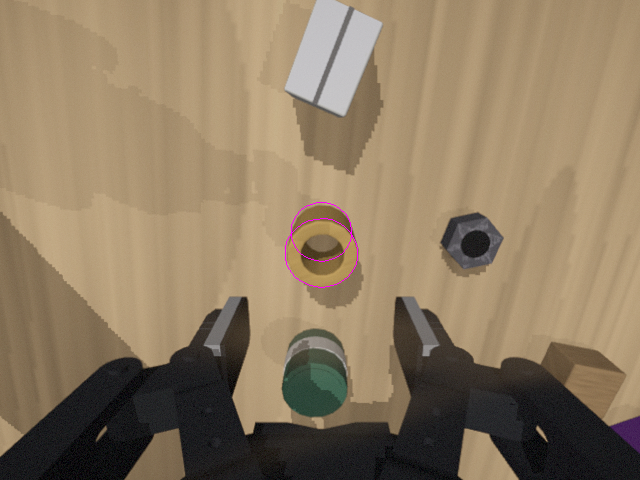

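Bush at (322,252) matches its outline, and the tin, white block and nut are clear.

>>> arm_command(
  series=[
    [[20, 0, 1, 0], [25, 0, 0, 0], [25, 0, 0, 0], [19, 0, 0, 0], [12, 0, 0, 0], [0, 0, 0, 0]],
  ],
)

```text
t: 29.2
tcp_pos: [0.4529, -0.0015, 0.0149]
tool_rot: [-0.032, 0.708, 0.033, 0.705]
force: [0.9, 0.3, 0.1]
finger_gap: 0.698
```

>>> arm_command(
  series=[
    [[0, 0, 0, 0], [0, 0, 0, 0], [0, 0, 0, 0], [0, 0, 0, 0], [0, 0, 0, 0], [0, 0, 0, 0], [0, 0, 0, 0], [0, 0, 0, 0]],
  ],
  jaw=0,
)

```text
t: 30.0
tcp_pos: [0.4545, -0.0028, 0.0169]
tool_rot: [-0.032, 0.706, 0.032, 0.707]
force: [-1.1, 1.8, 5.8]
finger_gap: 0.506
```

>>> arm_command(
  series=[
    [[-20, 0, 0, 0], [-30, 0, 0, 0], [-40, 0, 0, 0], [-15, 0, 0, 0], [0, 0, 0, 0.14], [0, 0, 0, 0.14], [0, 0, 0, 0.14], [0, 0, 0, 0.14], [0, 0, 0, 0.14], [0, 0, 0, 0.14]],
  ],
)

```text
t: 31.0
tcp_pos: [0.4537, -0.0031, 0.1209]
tool_rot: [0.26, 0.658, -0.261, 0.657]
force: [0.1, 0.3, -3.3]
finger_gap: 0.503
```

>>> arm_command(
  series=[
    [[0, 0, 0, 0.14], [0, 0, 0, 0.14], [0, 0, 0, 0.14], [0, 0, 0, 0.14], [0, 0, 0, 0.14], [0, 0, 0, 0.03], [0, 0, 0, 0], [0, 0, 0, 0]],
  ],
)

```text
t: 31.8
tcp_pos: [0.4539, -0.003, 0.121]
tool_rot: [0.476, 0.523, -0.476, 0.522]
force: [-0.0, 0.1, -3.9]
finger_gap: 0.503
```

Run:
```python
from h import *
go(.5214,.2909,.118,-84.6,True)
```

```text
t 31.8 tcp [ 0.4539 -0.003   0.121 ] phi -84.7 q6 1.22 gap 0.503 F [-0.   0.1 -3.9]
  delta [   3.    94.9 -286.2] len 302.0 turn -0.002
```

>>> arm_command(
  series=[
    [[0, 12, -36, 0], [0, 12, -36, 0], [0, 12, -36, 0], [0, 12, -36, 0], [0, 12, -36, 0], [0, 12, -36, 0], [0, 12, -35, 0], [0, 11, -35, 0], [0, 0, 0, 0], [0, 0, 0, 0]],
  ],
)

```text
t: 32.8
tcp_pos: [0.5217, 0.2911, 0.1206]
tool_rot: [0.475, 0.523, -0.476, 0.523]
force: [0.1, -0.9, -4.4]
finger_gap: 0.506
```

>>> arm_command(
  series=[
    [[20, 0, 0, 0], [30, 0, 0, 0], [22, 0, 0, 0], [16, 0, 0, 0], [6, 0, 0, 0], [0, 0, 0, 0], [0, 0, 0, 0]],
  ],
)

```text
t: 33.5
tcp_pos: [0.523, 0.2902, 0.0279]
tool_rot: [0.477, 0.522, -0.476, 0.522]
force: [0.6, -0.2, -3.7]
finger_gap: 0.505
```

Run:
```python
from h import *
go(.5214,.2909,.021,-84.6)
```

```text
t 33.5 tcp [0.523  0.2902 0.0279] phi -84.8 q6 1.8 gap 0.505 F [ 0.6 -0.2 -3.7]
  delta [ 6.9 -1.5 -0.9] len 7.0 turn -0.003
```

>>> arm_command(
  series=[
    [[6, -1, 0, 0], [0, 0, 0, 0], [0, 0, 0, 0]],
  ],
)

```text
t: 33.8
tcp_pos: [0.5215, 0.2906, 0.0217]
tool_rot: [0.477, 0.522, -0.476, 0.523]
force: [0.2, -0.3, -3.9]
finger_gap: 0.506
```

>>> arm_command(
  series=[
    [[0, 0, 0, 0], [0, 0, 0, 0], [0, 0, 0, 0], [0, 0, 0, 0], [0, 0, 0, 0]],
  ],
  jaw=70,
)

```text
t: 34.3
tcp_pos: [0.5217, 0.2906, 0.0216]
tool_rot: [0.477, 0.522, -0.476, 0.523]
force: [-0.9, 0.6, -0.2]
finger_gap: 0.7
```

>>> arm_command(
  series=[
    [[-20, 0, 0, 0], [-40, 0, 0, 0], [-40, 0, 0, 0], [0, -12, 36, 0], [0, -12, 36, 0], [0, -12, 36, 0], [0, -12, 36, 0], [0, -12, 36, 0], [0, -12, 36, 0], [0, 0, 0, 0]],
  ],
)

```text
t: 35.3
tcp_pos: [0.4685, 0.0655, 0.1214]
tool_rot: [0.477, 0.521, -0.478, 0.521]
force: [0.4, 1.0, 0.1]
finger_gap: 0.695
```

Run:
```python
from h import *
go(.45,0,.12)
for n in("top","scene"):
    im=snapshot(n)[:,:,::-1].copy(); cv2.imwrite(f"pics/{n}2.png",im)
    for (o,yaw,xs) in(((.5214,.2909),.0937,(-.074,0,.074)),((.4988,-.2947),.2881,(-.037,.037))):
        u=np.array([np.cos(yaw),np.sin(yaw)])
        for x in xs:
            a=np.arange(0,6.3,.1); P=np.c_[np.array(o)+u*x+.023*np.c_[np.cos(a),np.sin(a)],0*a+.05]
            cv2.polylines(im,[proj(n,P).astype(int)],True,(255,0,255),1)
    cv2.imwrite(f"pics/{n}2c.png",cv2.resize(im[130:350,120:530] if n=="top" else im[100:400,220:520],None,fx=1.9,fy=1.9))
```

```text
t 35.3 tcp [0.4685 0.0655 0.1214] phi -85.0 q6 1.39 gap 0.695 F [0.4 1.  0.1]
  delta [  1.4 -24.2  63.7] len 68.0 turn 0.0
```

View pics/top2c.png

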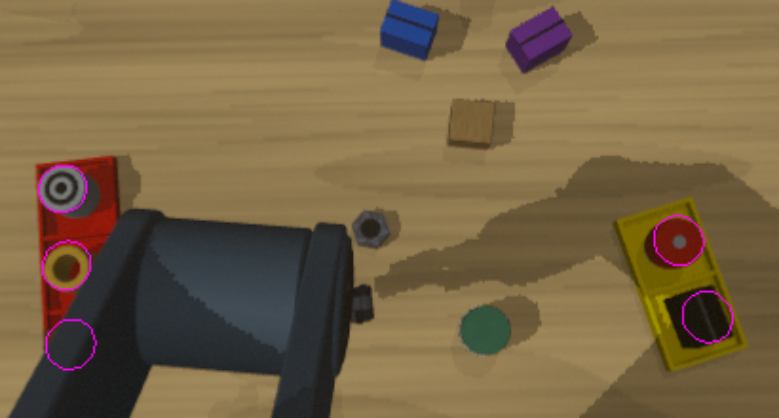

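View pics/scene2c.png

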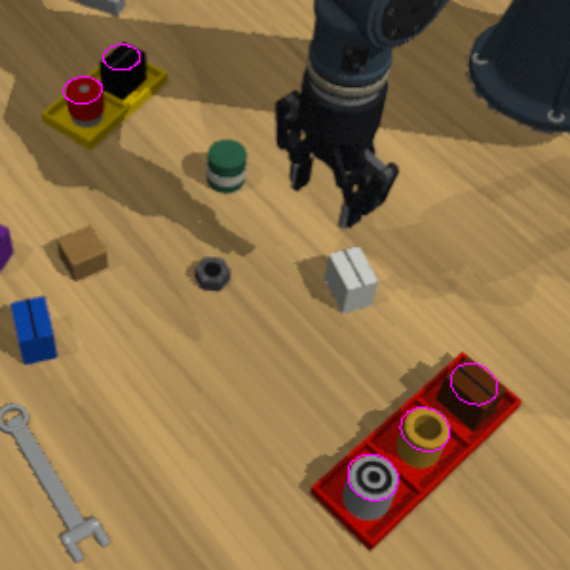

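All five parts sit within a few mm of their compartment centres in both views, at a top height of 50 mm (4 mm floor plus 46 mm part). White block and tin have not moved. Handing in.

```bash
python3 -c "
from station import ticket
print(ticket.sign_off())"
```

```text
the job is handed in; nothing more can be done
None
```

Both kits are made up and the job was handed in at about 35 s of the 125 s. The hand-in reported no verdict.

- **Red tray:** the guide roller is in the far compartment, the brass bush in the middle one and the hardwood block in the near one.
- **Yellow tray:** the red knob is in the far compartment and the black block in the near one.

**Last checks:**
- **Placement:** in the scene picture all five part tops match the predicted circles at 50 mm height within a few mm, so each part stands upright on its tray floor, near its compartment's centre. The top picture agrees for four of them; the arm hid the hardwood block there.
- **Release:** the gripper was open and about 120 mm up, clear of every part.
- **Not to be moved:** the white block and the green tin look to be where they started. I judged this by eye and did not measure it.

One measurement disagreed: the first outline fit of the knob was poor (0.64 overlap) and about 8 mm off in x and 4 mm in y. I used the dot on its top instead, and a wrist picture confirmed that to about 1 mm.

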